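Open the keeper and hold the crank arm over its stand

TASK

Throw the keeper lever of the bench stand into its marked notch (the one between two small round studs) so that the nest is open. Then pick up the steel slicer crank arm at its balance point, which lies nearer the heavy hub, and finish while holding it still and level with its underside about 8 cm above the nest's rim, hub over the round nest and small eye over the forked rest, as if about to lower it in. Do not put it down or let it go, and leave the other things on the table where they are.

Things in the scene. Friction and masses are not known exactly. Their poses are not given: they have to be found in the camera images.
- stand: Fixed aluminium and steel bench stand, left on the table: base plate 215 x 80 x 12 mm. Origin on the round nest's axis at table height; x points to the forked rest 140 mm away, z up; lever on its -y side (towards the robot). Nest ring: 72 mm outside, 60 inside, rim 22 mm above the table. Forked rest: two upright cheeks 36 mm apart, tops at 40 mm. Yaw varies about 15 degrees either way.
- nest (a point): Centre of the nest ring at the height of its rim (22 mm above the table).
- fork (a point): Midway between the two cheeks of the forked rest, level with their tops (40 mm above the table).
- pivot (a point): On the vertical axis about which the keeper lever turns, at the top of the lever's bars (63 mm above the table); 55 mm from the nest axis, towards the robot.
- knob (a point): Centre of the top of the lever's black knob: an upright round knob, 18 mm in diameter and 28 mm high, from 67 to 95 mm above the table, 62 mm from the pivot. Moves with the lever.
- notch (a point): The marked notch, in the rim of the steel quadrant plate under the lever's handle, 80 mm from the pivot: a black notch between two small round studs. In the right position the handle and its pointer lie along the line from pivot to notch. The two other black notches have no studs.
- keeper (a joint): Keeper lever angle, rad: 0 = keeper bar across the nest, handle pointing away from it; 0.55 = plain notch; 1.10 = marked notch, nest open. Grows anticlockwise from above; range -0.12 to 1.42, starts at -0.05 to 0.45. Stiff (about 2 N at the knob), stays where left, the notches do not pull it in. The bars lie 56 to 63 mm above the table; handle and keeper bar point in contrary directions.
- crank: Loose cast steel crank arm, flat on the right of the table, 0.4 to 0.7 kg, 181 mm long. Heavy round hub (52 mm wide, 40 high, 30 bore) at one end, small eye (30 wide, 34 high, 16 bore) at the other, axes 140 mm apart; between them a straight web 18 mm wide, from 12 to 34 mm above the crank's underside. Origin on the hub's axis at the underside; x along the web to the eye, z up.
- hub (a point): On the hub's axis, at the crank's underside.
- eye (a point): On the small eye's axis, at the crank's underside.
- balance (a point): Balance point (centre of mass along the crank): in the middle of the web, 46 mm from the hub's axis towards the eye and 23 mm above the crank's underside. Axes as crank. The crank can be gripped across the web here.
- spanner: Bystander: combination spanner 163 mm long, flat on the adjoining table at the right; origin under its centre.
- sample_cup: Bystander: small lidded sample cup, 49 mm across and 49 mm high, at the far right on the adjoining table; origin under its centre.
- counter: Bystander: round steel hand tally counter, 54 x 50 x 20 mm, at the left; origin under its centre.
- bottle: Bystander: squeeze bottle with a pointed cap, 57 mm across and 190 mm high, at the far left; origin under its centre.

How it is judged (in metres and radians):
On the way, in this order (a step that is already met when the one before it is completed fails the run):
1. the keeper lever is in the marked notch, the crank still on the table (value of joint keeper between 0.98 and 1.22 rad and height (world z) of crank below 0.02 m), for 0.3 s.
2. the crank is lifted level, gripped at its balance point (x of the grasp point in the frame of balance between -0.018 and 0.018 m and y of the grasp point in the frame of balance between -0.02 and 0.02 m and contact force between the fingers and crank above 2 N and angle between crank's own z axis and vertical below 0.1 rad and height (world z) of each of hub, eye above 0.04 m), for 0.2 s.
At the end, for the whole second after the job is handed in: Lever within 0.12 rad of 1.10. Crank held still by the fingers alone, within 18 mm of its balance point along the web (20 mm across), tilt under 0.1 rad, hub and eye each within 15 mm of the nest and fork centres in plan, hub underside 50 to 120 mm above the nest rim, stand untouched by the crank (value of joint keeper between 0.98 and 1.22 rad and x of the grasp point in the frame of balance between -0.018 and 0.018 m and y of the grasp point in the frame of balance between -0.02 and 0.02 m and contact force between the fingers and crank above 2 N and angle between crank's own z axis and vertical below 0.1 rad and horizontal distance between hub and nest below 0.015 m and horizontal distance between eye and fork below 0.015 m and z of hub in the frame of nest between 0.05 and 0.12 m and contact force between crank and stand below 0.2 N and linear speed of crank below 0.03 m/s); the arm keeps its last pose, push and grip.
It fails at once if a bystander is moved more than 25 mm (distance of any of spanner, sample_cup, counter, bottle from where it was at the start of the episode above 0.025 m).
It also fails if it takes over 53 s, if anything falls off the work surface, if the arm or the gripper's body presses on something with over 40 N, if the wrist force passes 120 N, or if a joint passes its speed limit or range.

ROBOT

A 7-joint arm with a two-finger parallel gripper is mounted at the origin on a cart in front of the work surface, level with it; the furniture and walls round the work are solid. World frame = base frame: x ahead of the robot, y to its left, z up, the work surface at z = 0. Lengths are in mm, angles in rad, forces in N, time in s.
With the tool pointing down it reaches from about 350 to 775 mm from the base axis. Payload 3.1 kg.
Tool frame: the origin (TCP) lies on the centre line of the jaws, within the pads' length; the fingertips stand 22 mm ahead of it and the grasp point (between the pads) lies 3 mm ahead of it (manip.tips_ahead is the z of the fingertips in the tool frame, in mm); z points along the fingers, y is the line along which they close (so a half turn about z gives the same grasp; the last joint's range is limited). The gripper opens to 85 mm and grips with 20 to 120 N. Pads are 22 mm wide; open, the fingers measure 114 mm over their backs; the gripper's body (76 mm by 85 mm) begins 54 mm behind the grasp point. The pads swing forward as they close: fully open they stand 13 mm farther back than shut.
Start: joints at [1.251, 0.311, 0.014, 1.512, -0.004, 1.319, -0.027], TCP at [150.865, -528.92, 253.304] pointing down, gripper open.
Joint ranges: [-2.7, 2.7], [-0.3, 1.91], [-1.27, 1.3], [0.12, 2.57], [-1.44, 4.58], [0.2, 2.03], [-3.05, 3.05]. Speed limits (rad/s): [2.79, 2.79, 3.14, 3.14, 3.14, 3.14, 3.14].

INTERFACE

Orientations are given as a unit quaternion [w, x, y, z].
In Python, from rig import manip gives the robot as it stands. Calls block until the motion is done:
- manip.goto(position, orientation): joint-space move of the TCP to a pose.
- manip.movel(position, rot=None, max_speed=150, stop_force=None): straight line of the TCP; rot=None keeps the orientation; max_speed is the mean speed in mm/s. With stop_force (N) it stops when the force on the tool has changed by that much, and returns True; else False.
- manip.move_joints(angles): joint-space move.
- manip.set_gripper(opening): finger opening in mm; the grip force is fixed at half the most; returns when the fingers have stopped.
- manip.dwell(seconds).
- manip.inverse_kinematics(position, orientation): joint angles nearest the present ones, or None.
- manip.capture(name): name is "side" or "top"; returns the picture (400x640x3 uint8, red, green, blue); there is no depth.
- manip.get_calibration(name): a dict with "K" (3x3 intrinsics, pixels), "R" (3x3) and "t" (3): a world point X has camera coordinates R X + t. Camera axes: x right, y down, z forward; pixel columns grow to the right and rows downward; lengths in mm; the calibration is good to about 2 mm. A picture is of the moment at which its call begins. get_calibration takes no time and is no camera call.
A pose or a line that the arm cannot do raises manip.MotionError and nothing moves.
- manip.job_done(): hands the job in; it is judged then, once.
Readings, each from a call of its own:
- manip.get_clock(): time.
- manip.get_joint_positions(): joint angles.
- manip.get_qvel(): joint speeds.
- manip.get_joint_efforts(): joint torques, N m.
- manip.get_ee_pos(): TCP position.
- manip.get_tool_rot(): TCP orientation.
- manip.get_wrist_force(): force on the tool from outside, world axes, zero at the start.
- manip.get_torque(): the same for the moment, N m.
- manip.get_gripper_width(): finger opening in mm.
- manip.get_grasp_force(): force on a finger pad.
Only numpy, scipy, OpenCV 4.12 (cv2) and the standard library are available. Lean on these libraries where they do the work, as an engineer would, in place of code of your own. Each camera call takes 0.05 s, during which the arm holds its last target. There are 200 camera calls.

## Working session

There is one attempt and no reset: what is moved stays moved. The work goes in short steps, each a Python script; the robot and the scene stay as the last script left them, time stands still between calls to the robot, and variables do not carry over. Pictures are saved under pics/ and viewed, at most 10 in all, crops included, and the job is handed in when it is done.

```bash
mkdir -p pics; ls
python3 - <<'E'
from rig import manip
import cv2,numpy as np
for n in("side","top"):
    im=manip.capture(n); cv2.imwrite(f"pics/{n}0.png",im[:,:,::-1])
    c=manip.get_calibration(n); print(n,np.round(c["K"],1).tolist(),np.round(c["R"],3).tolist(),np.round(c["t"],1).tolist())
print(manip.get_tool_rot(),manip.get_clock())
E
```

```text
pics
side [[372.5, 0.0, 323.6], [0.0, 372.5, 198.1], [0.0, 0.0, 1.0]] [[0.412, 0.911, 0.008], [0.532, -0.233, -0.814], [-0.74, 0.339, -0.581]] [-268.7, -174.1, 1594.0]
top [[456.3, 0.0, 318.9], [0.0, 456.3, 196.8], [0.0, 0.0, 1.0]] [[-0.029, -1.0, -0.007], [-0.996, 0.029, -0.089], [0.089, 0.005, -0.996]] [77.6, 486.8, 1291.6]
[-1.03761047e-03  9.90365122e-01  1.38476766e-01 -1.84873920e-04] 0.1
```

View pics/top0.png

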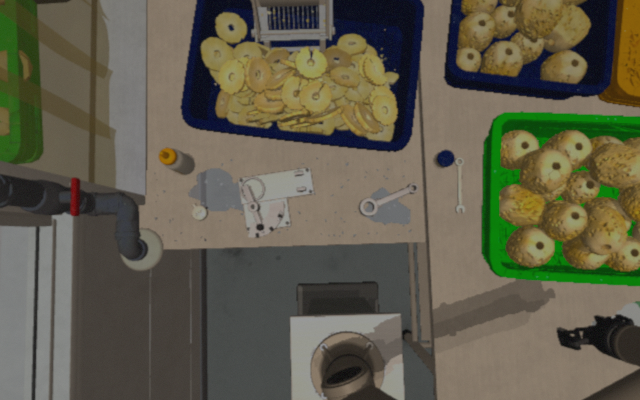

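View pics/side0.png

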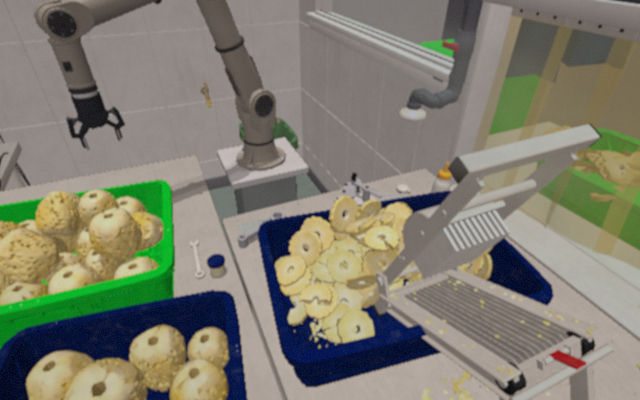

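The top view shows the stand at about (240-312, 168-237), with the nest near (254,190) and the lever knob near (260,232). The crank's hub is near (369,207) and its eye near (413,188). I'll enlarge that region.

Run:
```python
import cv2,numpy as np
im=cv2.imread("pics/top0.png")
a=cv2.resize(im[160:245,232:322],None,fx=6.5,fy=6.5,interpolation=cv2.INTER_CUBIC)
cv2.imwrite("pics/a.png",cv2.convertScaleAbs(a,alpha=1.3))
b=cv2.resize(im[175:225,350:425],None,fx=8,fy=8,interpolation=cv2.INTER_CUBIC)
cv2.imwrite("pics/b.png",cv2.convertScaleAbs(b,alpha=1.3))
```

```text
(no output)
```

View pics/a.png

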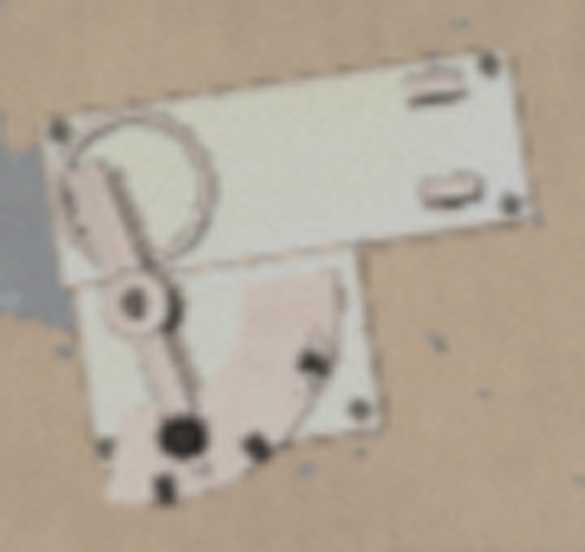

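View pics/b.png

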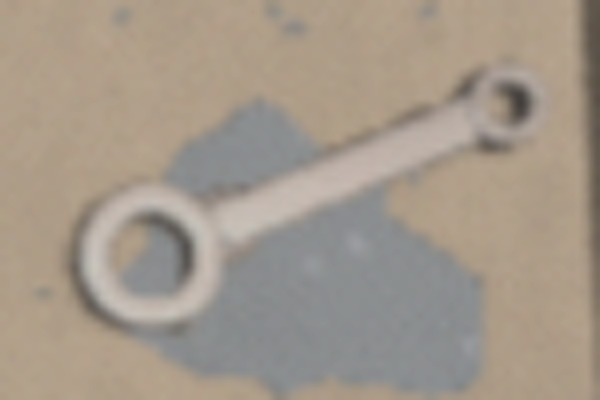

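The crops show these points (crop pixels):

| Crop | Feature | Pixel |
|---|---|---|
| a | Nest ring | ≈(139,194) |
| a | Pivot | ≈(137,305) |
| a | Knob | ≈(183,437) |
| a | Cheek tops | ≈(437,80) and (452,185) |
| a | Studded notch | ≈(313,362) |
| b | Hub top | ≈(149,255) |
| b | Eye top | ≈(508,103) |

```bash
cat > h.py <<'E'
from rig import manip
import numpy as np, cv2, json
from scipy.optimize import least_squares
C=manip.get_calibration("top")
def proj(P):
    P=np.atleast_2d(P)@np.array(C["R"]).T+np.array(C["t"]); p=P@np.array(C["K"]).T; return p[:,:2]/p[:,2:]
def fit(local,px,x0):
    def w(s):
        c,n=np.cos(s[2]),np.sin(s[2]); L=np.array(local,float)
        return np.c_[s[0]+c*L[:,0]-n*L[:,1],s[1]+n*L[:,0]+c*L[:,1],L[:,2]]
    r=least_squares(lambda s:(proj(w(s))-px).ravel(),x0,x_scale=[100,100,1]); return r.x,(proj(w(r.x))-px)
def unproj(px,z):
    return least_squares(lambda s:(proj([s[0],s[1],z])-px).ravel(),[450,0]).x
def q(a): return [0,float(np.cos(a/2)),float(np.sin(a/2)),0]
def unc(u,s,o): return (np.array(u,float)+.5)/s-.5+np.array(o)
E
python3 - <<'E'
from h import *
pa=unc([[139,194],[445,133],[137,305]],6.5,[232,160])
S,r=fit([[0,0,22],[140,0,40],[0,-55,63]],pa,[450,100,0]); print("stand",S.round(3),r.round(2).tolist())
for z,n,u in((12,"corners",[[42,120],[505,50],[538,220],[65,285]]),(63,"pivot",[[137,305]]),(95,"knob",[[183,437]]),(54,"notch",[[165,488],[258,446],[313,362]])):
    for v in unc(u,6.5,[232,160]):
        w=unproj(v,z); c,s=np.cos(S[2]),np.sin(S[2]); d=w-S[:2]; l=np.array([c*d[0]+s*d[1],-s*d[0]+c*d[1]])
        k=l-[0,-55]; print(n,w.round(1),"local",l.round(1),"rad",np.hypot(*k).round(1),"keeper",(np.arctan2(k[1],k[0])+np.pi/2).round(3))
pb=unc([[149,255],[508,103]],8,[350,175])
K,r=fit([[0,0,40],[140,0,34]],pb,[450,-150,-1]); print("crank",K.round(3),r.round(2).tolist())
E
```

```text
stand [517.288 254.513  -1.435] [[-0.51, -0.47], [-0.03, 0.2], [0.53, 0.25]]
corners [551.7 297.5] local [-38.   39.9] rad 102.2 keeper 3.522
corners [577.1  89.1] local [172.   36.9] rad 195.0 keeper 2.061
corners [500.   76.4] local [174.1 -41.2] rad 174.7 keeper 1.65
corners [477.1 288.2] local [-38.9 -35.2] rad 43.6 keeper 4.241
pivot [463.5 248.5] local [ -1.3 -54.1] rad 1.6 keeper 4.101
knob [405.6 225.4] local [  13.7 -114.6] rad 61.1 keeper 0.226
notch [385.1 239.1] local [  -2.6 -133. ] rad 78.1 keeper -0.034
notch [401.9 198.8] local [  39.6 -121.8] rad 77.7 keeper 0.535
notch [437.4 174.4] local [ 68.5 -90. ] rad 77.0 keeper 1.098
crank [455.781 -75.446  -1.199] [[0.03, -0.01], [-0.03, 0.01]]
```

The stand model fits well: the notches come out at keeper -0.03, 0.535 and 1.098, and the lever stands at about 0.23. Now I'll throw the lever.

```bash
cat >> h.py <<'E'
S=np.array([517.3,254.5,-1.435]); K=np.array([455.8,-75.4,-1.199])
def sw(x,y): c,s=np.cos(S[2]),np.sin(S[2]); return np.array([S[0]+c*x-s*y,S[1]+s*x+c*y])
def lever(k,z):
    th=S[2]-np.pi/2+k; p=sw(0,-55)+62*np.array([np.cos(th),np.sin(th)]); return [p[0],p[1],z],q(th+np.pi)
E
python3 - <<'E'
from h import *
try:
    p,o=lever(.226,190); print(manip.inverse_kinematics(p,o), manip.inverse_kinematics(*lever(1.1,94)))
    manip.goto(p,o); print(manip.get_clock(),manip.get_ee_pos(),manip.get_wrist_force())
    manip.set_gripper(40); print(manip.get_clock())
    print(manip.movel(lever(.226,94)[0],max_speed=120,stop_force=12)); print(manip.get_clock(),manip.get_ee_pos(),manip.get_wrist_force())
    manip.set_gripper(24); print(manip.get_clock(),manip.get_gripper_width(),manip.get_wrist_force())
except manip.MotionError as e: print(e)
im=manip.capture("top"); cv2.imwrite("pics/c.png",cv2.resize(im[130:260,180:340],None,fx=5,fy=4.6)[:,:,::-1])
E
```

```text
[ 0.10295711  0.26301978 -0.76910206  1.81531571  0.20008354  1.14282626
 -1.94163764] [ 0.22966043  0.4703218  -0.85912218  1.88902198  0.42708724  0.97638829
 -1.15681075]
2.9083 [405.47527427 224.17942458 189.94262996] [ 0.4943477  -0.09784039 -0.03666952]
3.4167
False
4.3667 [405.34084905 225.58785964  94.62381418] [-0.54315119  0.47719322  0.88734775]
4.6667 23.82782188779742 [ 0.70949319 -0.12932263  1.30123371]
```

Run:
```python
from h import *
for k in (.45,.67,.89,1.10):
    print(manip.movel(*lever(k,94),max_speed=50,stop_force=40),manip.get_wrist_force().round(1))
manip.set_gripper(14); print(manip.get_gripper_width(),manip.get_wrist_force().round(1),manip.get_ee_pos(),manip.get_clock())
manip.set_gripper(40)
p=manip.get_ee_pos(); manip.movel([p[0],p[1],200]); print(manip.get_clock())
a=K[2]+np.pi
b=K[:2]+46*np.array([np.cos(K[2]),np.sin(K[2])])
print(b,[manip.inverse_kinematics([b[0],b[1],150],q(t)) for t in(K[2],a)])
f=S[2]; g=sw(46,0); print([manip.inverse_kinematics([g[0],g[1],135],q(t)) for t in(f,f+np.pi)])
im=manip.capture("side"); cv2.imwrite("pics/s1.png",cv2.resize(im[150:220,310:410],None,fx=8,fy=8)[:,:,::-1])
```

```text
False [ 0.1 -0.2 -0. ]
False [0.6 0.2 1.2]
False [ 0.1 -0.2  0.6]
False [ 0.8  0.4 -0.8]
16.050859407610822 [-2.2 -0.3  3.5] [441.8258785  188.47717551  94.14349229] 6.6333
7.85
[ 472.51132216 -118.25710806] [array([ 0.57520975,  0.30522374, -0.44588655,  1.81949422,  0.14996257,
        1.05002483, -2.69737225]), array([ 1.00278941,  0.46498273, -1.04112247,  1.80592044,  0.4425949 ,
        1.1279037 ,  0.18329845])]
[array([-1.05351669,  0.57815991,  0.93895308,  1.66976694, -0.50300271,
        1.15497479, -2.98807829]), array([ 0.25111236,  0.63405071, -0.98825167,  1.61861434,  0.55995989,
        1.19818047, -0.7227935 ])]
```

The wrist force was low during the push, so I'll move above the crank to clear the view and check the lever from the top.

Run:
```python
from h import *
b=K[:2]+46*np.array([np.cos(K[2]),np.sin(K[2])])
manip.goto([b[0],b[1],150],q(K[2]+np.pi)); print(manip.get_clock(),manip.get_ee_pos(),manip.get_joint_positions().round(2))
im=manip.capture("top")[:,:,::-1]; cv2.imwrite("pics/d.png",cv2.convertScaleAbs(cv2.resize(im[160:245,232:432],None,fx=4,fy=4,interpolation=cv2.INTER_CUBIC),alpha=1.3))
```

```text
9.0917 [ 472.65790919 -116.72573245  149.98006587] [ 1.    0.47 -1.04  1.81  0.44  1.13  0.18]
```

View pics/d.png

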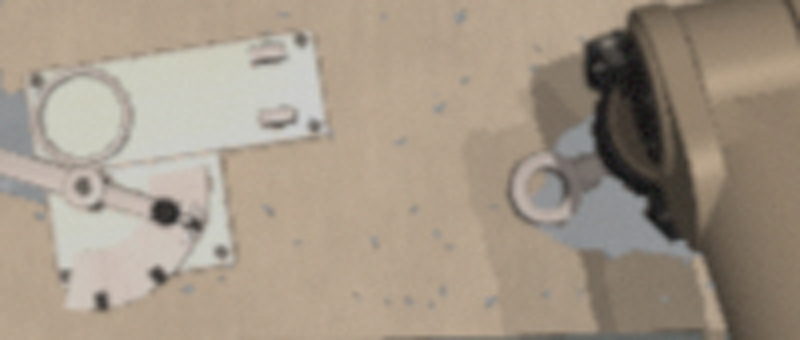

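The handle now points at the studded notch: knob at crop (165,212), notch near (192,222). The nest is clear, with its ring centred at (84,117). Next I'll check the lever angle, refine the stand and grip the crank.

Run:
```python
from h import *
k=unproj(unc([165,212],4,[232,160]),95)-sw(0,-55); print("keeper",np.arctan2(k[1],k[0])-S[2]+np.pi/2, np.hypot(*k))
S2,r=fit([[0,0,22],[140,0,40],[0,-55,63]],unc([[84,117],[272,85.5],[84,187]],4,[232,160]),S); print(S2.round(3),r.round(2).tolist())
b=K[:2]+46*np.array([np.cos(K[2]),np.sin(K[2])])
print(manip.movel([b[0],b[1],29],max_speed=100,stop_force=12),manip.get_ee_pos(),manip.get_wrist_force().round(1))
manip.set_gripper(10); print(manip.get_gripper_width(),manip.get_grasp_force(),manip.get_wrist_force().round(1))
w0=manip.get_wrist_force(); t0=manip.get_torque()
manip.movel([b[0],b[1],150],max_speed=80); manip.dwell(.3)
print(manip.get_gripper_width(),manip.get_grasp_force(),manip.get_wrist_force()-w0,manip.get_torque()-t0,manip.get_clock())
im=manip.capture("side")[:,:,::-1]; cv2.imwrite("pics/s2.png",cv2.resize(im[120:260,180:340],None,fx=4,fy=4,interpolation=cv2.INTER_CUBIC))
```

```text
keeper 1.1050852110065947 61.254345927538544
[517.968 255.003  -1.454] [[-0.35, -0.15], [0.35, -0.06], [0.0, 0.2]]
False [ 473.14948828 -118.32730508   29.61554258] [-0.3 -0.6  0.1]
16.922829344986035 60.827529430389404 [-1.6 -1.1  6.1]
17.25756050420866 59.67656493186951 [ 1.54459067  1.24414405 -9.99552837] [ 0.05300582 -0.49095018 -0.00844331] 12.7917
```

View pics/s2.png

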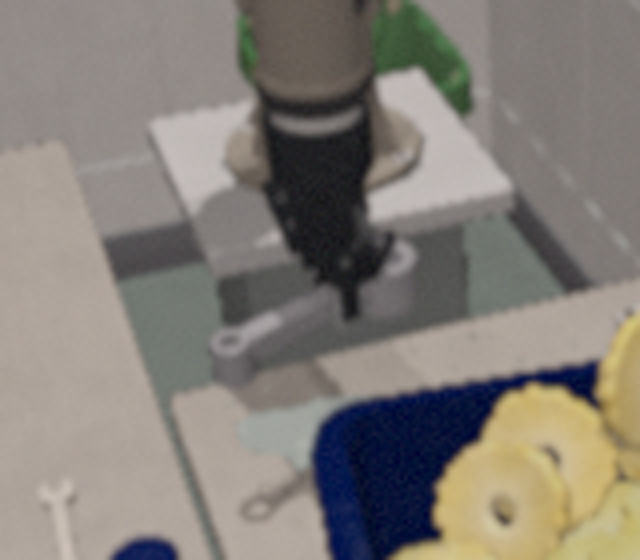

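The crank is held off the table, with the eye top at crop (230,342) and the hub top at (395,262). I'll check that it is level against a projection.

Run:
```python
from h import *
Cs=manip.get_calibration("side"); R,t,Kc=[np.array(Cs[k]) for k in "RtK"]
def ps(P): c=R@P+t; p=Kc@c; return p[:2]/p[2]
def crop(p): return (p-[180,120]+.5)*4-.5
e=np.array(manip.get_ee_pos()); h=e[2]-29.6
u=np.array([np.cos(K[2]),np.sin(K[2])])
for n,d,z,px in(("hub",-46,40,[395,262]),("eye",94,34,[230,342])):
    P=np.r_[e[:2]+u*d,h+z]; P2=P+[0,0,10]; print(n,crop(ps(P)).round(1),"10mm up:",(crop(ps(P2))-crop(ps(P))).round(1),"seen",px)
print(e,manip.get_wrist_force(),manip.get_torque())
```

```text
hub [381.7 255.7] 10mm up: [ -0.9 -11. ] seen [395, 262]
eye [229.6 339.1] 10mm up: [ -1.8 -11.4] seen [230, 342]
[ 472.46368476 -118.24710726  149.90639559] [ 0.0954849   0.43759192 -4.12227418] [ 0.02605532  0.03114889 -0.01013791]
```

The crank is level (torque about 0, both ends within a few mm). Next I'll carry it over the nest.

```bash
sed -i 's/^S=np.array.*; K/S=np.array([517.7,254.8,-1.447]); K/' h.py
python3 - <<'E'
from h import *
g=sw(46,0); o=q(S[2]+np.pi); e=manip.get_ee_pos()
try:
    manip.movel([e[0],e[1],170],max_speed=100)
    manip.movel([g[0],g[1],170],o,max_speed=110)
    manip.movel([g[0],g[1],133],max_speed=50)
    manip.dwell(.5)
except manip.MotionError as x: print(x)
print(g,manip.get_ee_pos(),manip.get_tool_rot(),o,manip.get_gripper_width(),manip.get_wrist_force(),manip.get_torque(),manip.get_clock())
im=manip.capture("side")[:,:,::-1]; a=cv2.resize(im[110:230,300:440],None,fx=5,fy=5,interpolation=cv2.INTER_CUBIC); cv2.imwrite("pics/s3.png",a)
im=manip.capture("top")[:,:,::-1]; cv2.imwrite("pics/t3.png",cv2.convertScaleAbs(cv2.resize(im[150:245,222:342],None,fx=6,fy=6,interpolation=cv2.INTER_CUBIC),alpha=1.3))
E
```

```text
[523.38009663 209.15203726] [523.42612697 209.12971358 133.07391749] [6.49678327e-05 6.62026978e-01 7.49480002e-01 4.78214573e-05] [0, 0.6620119479241983, 0.7494932826954546, 0] 17.08440550613093 [-0.13344959  0.39485347 -2.76624533] [-0.01458667 -0.02505054  0.01285166] 17.7417
```

View pics/s3.png

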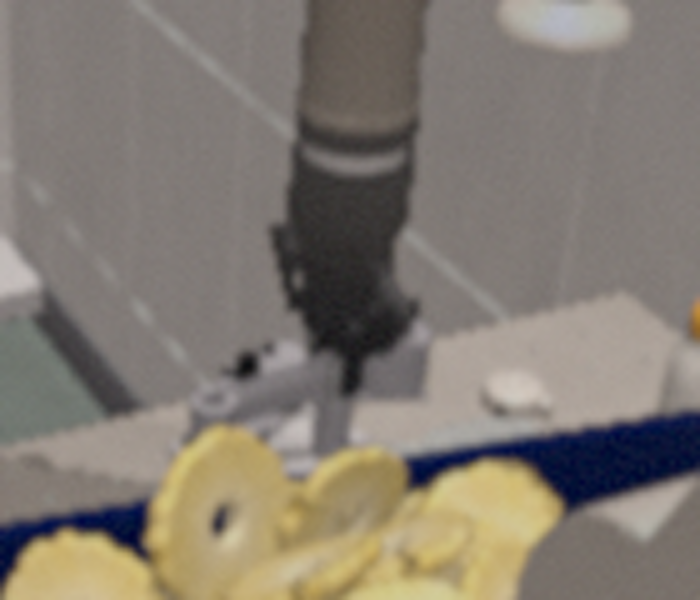

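View pics/t3.png

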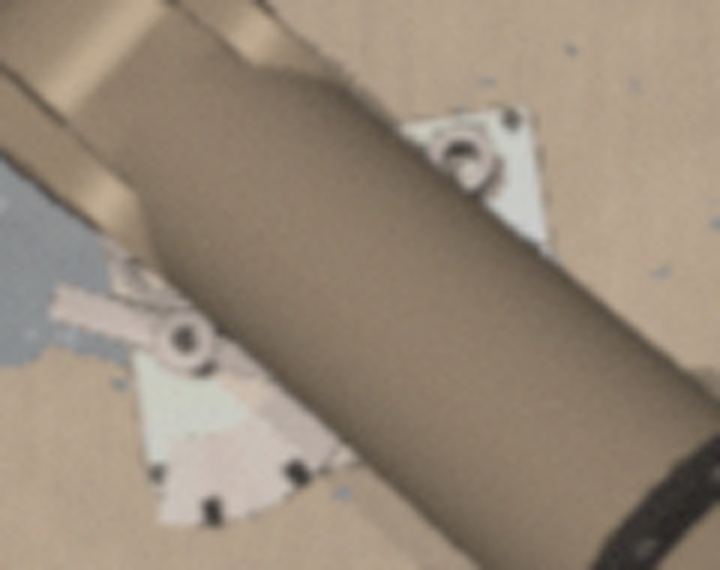

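In the top view the eye ring shows at about crop (462,158), over the fork. In the side view the eye top is at about (213,398) and the hub's right edge is at x≈428, rows 330-395. I'll compare these with the projection.

Run:
```python
from h import *
Cs=manip.get_calibration("side"); R,t,Kc=[np.array(Cs[k]) for k in "RtK"]
def ps(P): p=(P@R.T+t)@Kc.T; return p[:,:2]/p[:,2:]
h=133.1-29.6
e=np.r_[sw(140,0),h+34]; print("top eye",((proj(e)-[222,150]+.5)*6-.5).round(1), "seen 462,158; px/mm ~",6*456/1190)
print("side eye",((ps(e[None])-[300,110]+.5)*5-.5).round(1),"seen 213,398")
th=np.linspace(0,6.283,60)
for z in(0,40):
    c=np.c_[sw(0,0)[0]+26*np.cos(th),sw(0,0)[1]+26*np.sin(th),0*th+h+z]; p=(ps(c)-[300,110]+.5)*5-.5
    print("hub z",z,"u",p[:,0].min().round(),p[:,0].max().round(),"v",p[:,1].min().round(),p[:,1].max().round())
print(manip.get_clock(), np.abs(manip.get_qvel()).max())
```

```text
top eye [[459.7 158.9]] seen 462,158; px/mm ~ 2.299159663865546
side eye [[213.9 397. ]] seen 213,398
hub z 0 u 348.0 427.0 v 358.0 401.0
hub z 40 u 353.0 433.0 v 307.0 349.0
17.8417 0.0023839205602826214
```

The eye and hub match their expected places to within about 1-2 mm and the lever is unchanged, so I'll hand the job in.

```bash
python3 -c "
from rig import manip
print(manip.job_done())"
```

```text
the job is handed in; nothing more can be done
None
```

The job is handed in: the lever measured about 1.105 rad, in its marked notch, and the crank is held still and level at its balance point about 8 cm above the nest rim, with hub and eye over nest and fork to within about 2 mm by the camera check; the judge's verdict was not shown.

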